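# Lock the tin carrier with the fork key

### The job

The carrier of filled baking tins must be locked down before it goes into the oven. Take the long-handled T-key with the forked foot from the rack, lower it fully home onto the tongue at the bottom of the clamp block's deep well, and turn it clockwise (seen from above) until the latch arm comes to its stop over the carrier's tab. Let go and leave the key standing in the well; leave the other T-tool hanging in the rack.

Things in the scene. Friction and masses are not known exactly. Their poses are not given: they have to be found in the camera images.
- key: Fork key, steel T-tool, 0.4 kg, hanging upright in a rack hole (rack top z 110 mm). Origin: foot's underside; z up, x along handle. Heights above origin: two prongs 0-20, 32 long in x, 16 mm gap between them open along x (26 wide outside); hub 41 dia 20-30; shank 14 dia; collar 68 dia 94-100, rests on rack; black bar 100x18x24 (x,y,z) centred at 142, gripped across y. Lift 110+ to clear the rack.
- pin_key: The other T-tool, in the rack's other hole 150 mm away (either hole). Same height, collar and bar section, but its bar is only 56 mm long and its foot is a single tapered pin. Origin: tip of the foot. Its bar's top is at z 170 mm: carry the fork key's foot over or around it. Not needed: leave it hanging.
- tongue (a point): Mid top edge of the brass tongue (blade 36 long in x, 6 thick, 19 mm high, ridged top; z up) at the bottom of a 51 mm round well in a 90 mm square aluminium block; on the well's axis, z 43 mm; rim 77 mm above it, chamfered. Key fully home: collar on the rim, key origin 17 mm below this point, key x parallel to tongue x, either way round; fork play 18 deg each way. Buns beside reach z 113 mm.
- latch (a joint): Turn (rad) of tongue and latch arm about the well's upright axis, growing clockwise seen from above. Starts at 0 to 0.25; stop at 1.1, arm over the carrier's tab; locked from 0.85. Friction 0.12 N m, stays where left. The dark arm, 16 mm wide, sticks out under the block along the tongue's +x to 100 mm from the axis, so it shows the tongue's direction.
Things that resemble listed ones, but are neither listed nor needed, are in the scene too. What is shaped like the key but turquoise is not meant.

How it is judged:
On the way, in this order (a step that is already met when the one before it is completed fails the run):
1. the fork key is down on the tongue while the latch is still open (horizontal distance between key and tongue below 0.012 m and z of key in the frame of tongue below -0.008 m and angle between key's own z axis and vertical below 0.18 rad and value of joint latch below 0.6 rad), for 0.2 s.
2. the latch is turned to locked with the key on the tongue (horizontal distance between key and tongue below 0.012 m and z of key in the frame of tongue below -0.008 m and angle between key's own z axis and vertical below 0.18 rad and value of joint latch above 0.85 rad), for 0.2 s.
At the end, for the whole second after the job is handed in: The latch is turned to at least 0.85 rad (the stop is at 1.1), and the fork key stands released and at rest on the tongue: its foot within 12 mm of the well's axis and at least 8 mm below the tongue's top, tilted less than 10 degrees (all of step 2 and linear speed of key below 0.03 m/s); the robot touches nothing.
It fails at once if the latch is turned (beyond 0.6 rad) other than with the key on the tongue (value of joint latch above 0.6 rad and not (horizontal distance between key and tongue below 0.012 m and z of key in the frame of tongue below -0.008 m)).
It fails at once if the other T-tool is taken or knocked (moved by more than 30 mm) (distance of pin_key from where it was at the start of the episode above 0.03 m).
It also fails if it takes over 51 s, if anything falls off the work surface, if the arm or the gripper's body presses on something with over 40 N, if the wrist force passes 120 N, or if a joint passes its speed limit or range.

### The arm

A 7-joint arm with a two-finger parallel gripper is mounted at the origin on the work surface. World frame = base frame: x ahead of the robot, y to its left, z up, the work surface at z = 0. Lengths are in m, angles in rad, forces in N, time in s.
With the tool pointing down it reaches from about 0.35 to 0.9 m from the base axis. Payload 8.1 kg.
Tool frame: the origin (TCP) lies at the very end of the fingers, on their centre line; the grasp point (between the pads) lies 19 mm behind it; z points along the fingers, y is the line along which they close (so a half turn about z gives the same grasp; the last joint's range is limited). The gripper opens to 92 mm and grips with 3 to 60 N. Pads are 19 mm wide; open, the fingers measure 130 mm over their backs; the gripper's body (75 mm by 190 mm) begins 47 mm behind the grasp point.
Start: joints at [-1.332, 0.434, 0.025, 1.573, -0.012, 1.134, -0.075], TCP at [0.21, 0.589, 0.227] pointing down, gripper open.
Joint ranges: [-2.62, 2.62], [-0.44, 2.09], [-1.27, 1.32], [0.08, 2.57], [-1.32, 4.46], [0.12, 2], [-2.74, 2.74]. Speed limits (rad/s): [2.22, 2.22, 3.01, 3.01, 3.14, 3.14, 3.14].

### API

Orientations are given as a rotation vector (axis times angle).
In Python, from cell import arm gives the robot as it stands.
- The arm moves only by the tool drive_tool, never from a script. Its argument "targets" is a list of rows, each a list of 7 numbers: the turn, a rotation vector about the world's x, y, z in units of 5 degrees (1.0 is 5 degrees), then the shift along the world's x, y, z in units of 40 mm (1.0 is 40 mm), then the opening, from 0 (shut) to 1 (fully open). In form: [[wx, wy, wz, dx, dy, dz, fingers], ...]. A call has 1 to 5 rows; each row is the pose to reach, as a shift and turn from the pose commanded when the call began; what a row does not reach only later rows make up. A row lasts 1/10 s, in which the tool goes at most 50 mm and 8.59 degrees, less where a joint would pass 70% of its speed; a pose out of reach is approached as far as the arm can. A call with a gripper value outside its range is refused whole. The fingers move at their own pace and stop on an object; "force" is the grip in N (left out, the last holds). Time passes only in rows, so rows that repeat a pose let the fingers close. It gives the time, the measured TCP pose, the force, the opening and the grip force at its end, in the units of the state.
- arm.observe(): the state, without advancing time (a new reading comes with each control period).
- arm.get_image(name): name is "side" or "top"; returns a dict with "pixels" (400x640x3 uint8, red, green, blue), "intrinsics" (3x3 intrinsics, pixels), "k1" (the pictures are not rectified: a ray, as slopes to the right and down, at radius r is drawn at 1 + k1 r^2 times it, then the intrinsics apply), "rvec" (rotation vector, rad) and "tvec" (3), from world to camera coordinates, as OpenCV has them. Camera axes: x right, y down, z forward; pixel columns grow to the right and rows downward; lengths in m; the calibration is good to about 2 mm. A picture is of the moment at which its call begins. There is no depth.
- arm.sign_off(): hands the job in; it is judged then, once.
The state is a dict: "clock": time; "joints": joint angles; "dq": joint speeds; "joint_efforts": joint torques, N m; "position": TCP position; "ee_rot": TCP orientation; "force": force on the tool from outside, world axes, zero at the start; "ft_torque": the same for the moment, N m; "width": opening from 0.0 (shut) to 1.0 (fully open); "gripper_force": force on a finger pad.
Only numpy, scipy, OpenCV 4.12 (cv2) and the standard library are available. Lean on these libraries where they do the work, as an engineer would, in place of code of your own. Each camera call takes 0.05 s, during which the arm holds its last target. There are 200 camera calls.

## Working session

There is one attempt and no reset: what is moved stays moved. The work goes in short steps, Python scripts to look and compute and a tool call to move; the robot and the scene stay as the last step left them, time stands still between calls to the robot, and variables do not carry over. Pictures are saved under pics/ and viewed, at most 10 in all, crops included, and the job is handed in when it is done.

Besides the shell and the picture viewer there is one more tool, called after "Request:" as a command line: name --pt "numbers of a row" for each row, then --argument value for the rest. drive_tool: Moves the arm, as the interface text tells. Its arguments: {"type":"object","properties":{"targets":{"type":"array"},"force":{"type":"number"}},"required":["targets"]}

```bash
mkdir -p pics; cat > h.py <<'E'
import numpy as np, cv2, pickle
from cell import arm
def grab(n,tag):
    d=arm.get_image(n); pickle.dump(d,open(f'pics/{tag}.pkl','wb')); cv2.imwrite(f'pics/{tag}.png',d['pixels'][:,:,::-1]); return d
def load(tag): return pickle.load(open(f'pics/{tag}.pkl','rb'))
def ray(d,u,v):
    K=np.array(d['intrinsics']);k1=d['k1']
    n=cv2.undistortPoints(np.array([[[u,v]]],float),K,np.array([k1,0,0,0,0.]))[0,0]
    R=cv2.Rodrigues(np.array(d['rvec'],float))[0];t=np.array(d['tvec'],float).ravel()
    return -R.T@t, R.T@np.array([n[0],n[1],1])
def atz(d,u,v,z):
    c,r=ray(d,u,v); return c+r*(z-c[2])/r[2]
def tri(obs):
    A=np.zeros((3,3));b=np.zeros(3)
    for d,u,v in obs:
        c,r=ray(d,u,v);r/=np.linalg.norm(r);P=np.eye(3)-np.outer(r,r);A+=P;b+=P@c
    return np.linalg.solve(A,b)
def proj(d,p):
    return cv2.projectPoints(np.array([p],float),np.array(d['rvec'],float),np.array(d['tvec'],float),np.array(d['intrinsics']),np.array([d['k1'],0,0,0,0.]))[0].ravel()
E
python3 - <<'E'
from h import *
for n in('side','top'):
    d=grab(n,n+'0'); print(n,ray(d,320,200),d['k1'])
print(arm.observe())
a=np.vstack([load('top0')['pixels']]);
E
```

```text
side (array([ 0.15396989, -0.58081841,  0.8564349 ]), array([ 0.28531703,  0.55932659, -0.77837266])) -0.009262317882949957
top (array([ 0.37495   , -0.00643484,  0.80019174]), array([ 8.47043917e-02, -8.93585771e-04, -9.96428056e-01])) -0.10842502270225145
{'clock': 0.1, 'joints': array([-1.33158394,  0.4351074 ,  0.02498698,  1.57399052, -0.01160433,
        1.13399467, -0.07509868]), 'dq': array([-0.00137585, -0.00102692, -0.00176894, -0.00078897, -0.00015875,
        0.00028831,  0.00089569]), 'joint_efforts': array([ 3.54199605e-03, -6.69113803e+01,  9.88173634e-01, -3.15144110e+01,
       -6.04801322e-02,  3.74361465e-02,  4.71496719e-05]), 'position': array([0.2094021 , 0.58840188, 0.22605815]), 'ee_rot': array([-5.34416192e-01, -3.09569538e+00,  2.12149301e-03]), 'force': array([-0.15435044, -0.31583481,  0.07957588]), 'ft_torque': array([ 0.00595416, -0.01361668,  0.00331147]), 'gripper_force': 0.0, 'width': 1.0025748635165816}
```

View pics/top0.png

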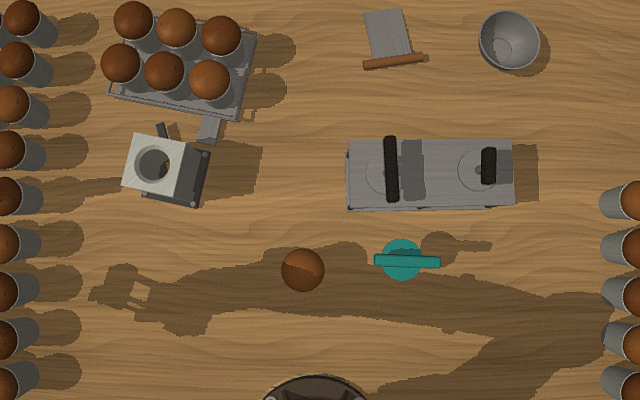

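View pics/side0.png

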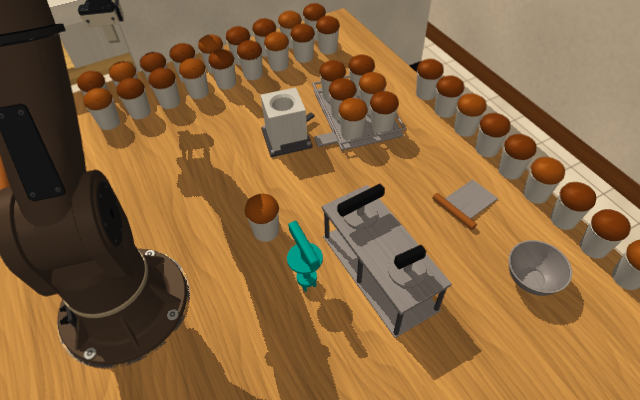

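The top view is +x up, +y left. T-tools: long black bar at (391,169), short black bar at (488,166), turquoise decoy at (407,261). The long black bar (100 mm) fits the fork key. The well is at (153,165) in the top view, and the arm stub shows at (160,130). I'll confirm in enlarged crops.

```bash
python3 - <<'E'
import cv2,numpy as np
t=cv2.imread('pics/top0.png');s=cv2.imread('pics/side0.png')
def c(i,x,y,w=80,h=60,f=5):return cv2.resize(i[y:y+h,x:x+w],None,fx=f,fy=f,interpolation=cv2.INTER_CUBIC)
# origin printed per tile
m=np.vstack([np.hstack([c(t,350,125,80,100,4)[:300*1+100][:400],c(t,115,115,100,100,4)]),np.hstack([c(s,315,175,80,50,4),c(s,255,80,100,50,4)])])
print(m.shape);cv2.imwrite('pics/crop1.png',m[:600])
E
```

```text
(600, 720, 3)
```

View pics/crop1.png

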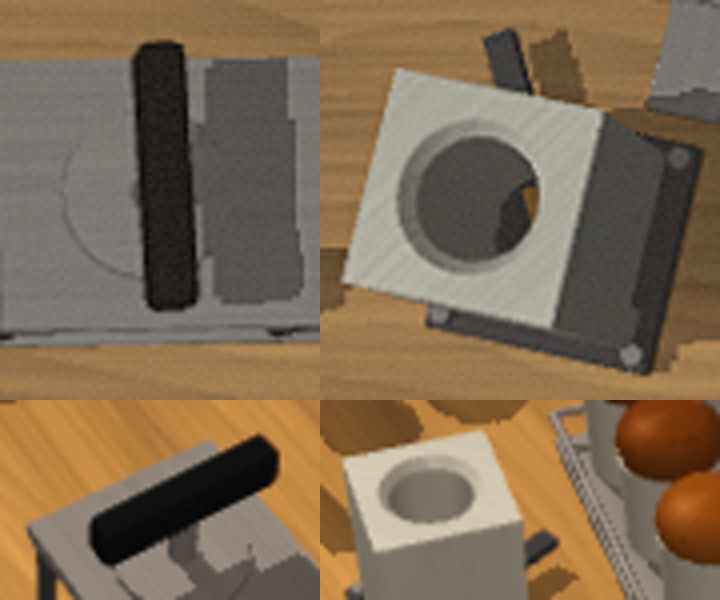

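```bash
cat > m.py <<'E'
from h import *
from scipy.optimize import minimize
from scipy.spatial.transform import Rotation as Ro
t,s=load('top0'),load('side0')
# block top corners
T=[(78,69),(285,113),(235,328),(22,283)];S=[(25,60),(166,32),(202,120),(54,152)]
tp=[(115+a/4,115+b/4) for a,b in T]; sp=[(255+a/4,80+b/4) for a,b in S]
# correspondences: choose the cyclic shift with min z spread
best=min(([tri([(t,*tp[i]),(s,*sp[(i+k)%4])]) for i in range(4)] for k in range(4)),key=lambda P:np.array(P)[:,2].std())
P=np.array(best);print('corners',P.round(4));C=P.mean(0);print('C',C,[atz(t,*q,.12).round(4) for q in tp])
print('top rim z120',atz(t,152,164.2,.12))
C2=np.mean([atz(t,*q,.12) for q in tp],0);print('C top-only',C2,'side-only',np.mean([atz(s,*q,.12) for q in sp],0))
for z in(.005,.01,.015,.02,.024):
    q=atz(t,159.6,123.7,z);d=q-C2;q2=atz(t,155+9,138.9,z);e=q-q2
    print(z,'arm len',np.hypot(d[0],d[1]),'ang',np.degrees(np.arctan2(d[1],d[0])),'edge dir',np.degrees(np.arctan2(e[1],e[0])))
print('tongue mid px',proj(t,[*C2[:2],.043]))
# bar silhouette fit
def mask(d,x0,x1,y0,y1):
    m=np.zeros((400,640),np.uint8);p=d['pixels'].max(2);m[y0:y1,x0:x1]=(p[y0:y1,x0:x1]<60)*1
    n,l,st,_=cv2.connectedComponentsWithStats(m);return (l==1+np.argmax(st[1:,4])).astype(np.uint8)
mt=mask(t,375,410,128,212);ms=mask(s,330,392,180,222);print(mt.sum(),ms.sum())
def sil(d,p,F=4):
    x,y,z,a=p;L=np.array([[i*.05,j*.009,k*.012] for i in(-1,1) for j in(-1,1) for k in(-1,1)])
    W=L@Ro.from_euler('z',a).as_matrix().T+[x,y,z]
    q=np.array([proj(d,w) for w in W]);m=np.zeros((400*F,640*F),np.uint8)
    cv2.fillConvexPoly(m,np.round(cv2.convexHull(((q+.5)*F-.5).astype(np.float32))).astype(np.int32),255)
    return cv2.resize(m,(640,400),interpolation=cv2.INTER_AREA)/255.
f=lambda p:abs(sil(t,p)-mt).sum()+abs(sil(s,p)-ms).sum()
g=atz(t,391,169,.158);x0=np.array([g[0],g[1],.158,0.])
r=minimize(f,x0,method='Nelder-Mead',options=dict(initial_simplex=np.vstack([x0]+[x0+np.eye(4)[i]*[.006,.006,.006,.1][i] for i in range(4)])))
print('bar',r.x,'yawdeg',np.degrees(r.x[3]),r.fun)
o=arm.observe();print('tool axes',Ro.from_rotvec(o['ee_rot']).as_matrix().round(3))
E
python3 m.py
```

```text
corners [[0.5467 0.3002 0.1108]
 [0.526  0.2102 0.1151]
 [0.4377 0.227  0.1168]
 [0.4577 0.3182 0.1129]]
C [0.49205605 0.26387622 0.11390272] [array([0.5421, 0.297 , 0.12  ]), array([0.5233, 0.2092, 0.12  ]), array([0.4361, 0.2264, 0.12  ]), array([0.4539, 0.3161, 0.12  ])]
top rim z120 [0.48909805 0.2645893  0.12      ]
C top-only [0.48884513 0.26217024 0.12      ] side-only [0.49128674 0.25602764 0.12      ]
0.005 arm len 0.104566654073828 ang 20.83778918248524 edge dir 18.869303135526962
0.01 arm len 0.10264759672846697 ang 20.098900491158034 edge dir 18.86930313552705
0.015 arm len 0.10074625915058456 ang 19.33199078801477 edge dir 18.869303135527044
0.02 arm len 0.09886366370065315 ang 18.535726332662925 edge dir 18.869303135527133
0.024 arm len 0.09737181256100366 ang 17.876645640379966 edge dir 18.869303135527066
tongue mid px [169.5659346  171.46143329]
868 623
bar [ 0.47863073 -0.11346183  0.15272443  0.05346047] yawdeg 3.063059203105876 282.9921568627451
tool axes [[-0.942  0.335 -0.   ]
 [ 0.335  0.942 -0.001]
 [-0.    -0.001 -1.   ]]
```

```bash
cat >> m.py <<'E'
print('---')
for nm,d,m in(('top',t,mt),('side',s,ms)):
    ys,xs=np.nonzero(m);print(nm,xs.min(),xs.max(),ys.min(),ys.max())
    x3=np.array([g[0],g[1],.05])
    f=lambda p:abs(sil(d,[p[0],p[1],.158,p[2]])-m).sum()
    r=minimize(f,x3,method='Nelder-Mead',options=dict(initial_simplex=np.vstack([x3,x3+[.01,0,0],x3+[0,.01,0],x3+[0,0,.1]])))
    print(nm,r.x,np.degrees(r.x[2]),r.fun)
E
python3 m.py | sed -n '/---/,$p'
```

```text
---
top 383 399 136 202
top [ 0.47705707 -0.11257489  0.0473732 ] 2.714284371267301 137.89019607843136
side 338 383 184 215
side [ 0.47770386 -0.11639759  0.0984348 ] 5.63989883048196 145.82745098039214
```

The long bar is at (0.477, -0.113) with yaw ≈3°, and it is clearly the 100 mm black one. The well axis is at about (0.489, 0.263) with the tongue's +x at ≈19°. Moving to the key now.

Request:
drive_tool --pt "0 0 1 0.45 -1.1 0 1" --pt "0 0 2 0.9 -2.2 0 1" --pt "0 0 3 1.3 -3.3 0 1" --pt "0 0 4 1.7 -4.4 0 1" --pt "0 0 4.5 2.1 -5.5 0 1"

```text
clock: 0.6
position: [0.2938, 0.3668, 0.2265]
ee_rot: [0.085, -3.14, 0.001]
force: [0.5, -0.0, 0.8]
width: 1.001
gripper_force: 0.0
```

Request:
drive_tool --pt "0 0 0 0.45 -1.1 0 1" --pt "0 0 0 0.9 -2.2 0 1" --pt "0 0 0 1.3 -3.3 0 1" --pt "0 0 0 1.7 -4.4 0 1" --pt "0 0 0 2.1 -5.5 0 1"

```text
clock: 1.1
position: [0.3776, 0.1469, 0.2267]
ee_rot: [-0.08, 3.141, 0.0]
force: [0.5, 0.2, 0.3]
width: 0.999
gripper_force: 0.0
```

Request:
drive_tool --pt "0 0 0 0.5 -1.1 0 1" --pt "0 0 0 1 -2.2 0 1" --pt "0 0 0 1.5 -3.3 0 1" --pt "0 0 0 2 -4.4 0 1" --pt "0 0 0 2.4 -5.5 0 1"

```text
clock: 1.6
position: [0.4741, -0.073, 0.2267]
ee_rot: [-0.08, 3.14, -0.0]
force: [1.0, 0.5, 0.2]
width: 0.998
gripper_force: 0.0
```

Request:
drive_tool --pt "0 0 0 0.08 -1.0 0 1" --pt "0 0 0 0.08 -1.0 -0.8 1" --pt "0 0 0 0.08 -1.0 -1.6 1" --pt "0 0 0 0.08 -1.0 -2.2 1" --pt "0 0 0 0.08 -1.0 -2.2 1"

```text
clock: 2.1
position: [0.4743, -0.1108, 0.136]
ee_rot: [0.079, -3.135, -0.001]
force: [0.1, 0.0, 0.8]
width: 0.999
gripper_force: 0.0
```

Request:
drive_tool --pt "0 0 0 0 0 0 0.6" --pt "0 0 0 0 0 0 0" --pt "0 0 0 0 0 0 0" --pt "0 0 0 0 0 0 0" --pt "0 0 0 0 0 0 0" --force 12

```text
clock: 2.6
position: [0.4771, -0.1111, 0.1393]
ee_rot: [-0.08, 3.139, 0.0]
force: [0.0, -1.0, -0.7]
width: 0.611
gripper_force: 0.0
```

Request:
drive_tool --pt "0 0 0 0 0 0 0" --pt "0 0 0 0 0 0 0" --pt "0 0 0 0 0 0 0" --pt "0 0 0 0 0 0 0" --pt "0 0 0 0 0 0 0"

```text
clock: 3.1
position: [0.4768, -0.1115, 0.1388]
ee_rot: [-0.079, 3.14, -0.001]
force: [-0.2, -1.3, 1.1]
width: 0.196
gripper_force: 12.0
```

Request:
drive_tool --pt "0 0 0 0 0 0 0" --pt "0 0 0 0 0 0 0" --pt "0 0 0 0 0 0 0" --pt "0 0 0 0 0 0 0" --pt "0 0 0 0 0 0 0" --force 50

```text
clock: 3.6
position: [0.4767, -0.1113, 0.1388]
ee_rot: [-0.08, 3.14, -0.0]
force: [1.3, -2.9, -0.8]
width: 0.192
gripper_force: 50.0
```

Request:
drive_tool --pt "0 0 0 0 0 0.5 0" --pt "0 0 0 0 0 1.2 0" --pt "0 0 0 0 0 2.0 0" --pt "0 0 0 0 0 2.8 0" --pt "0 0 0 0 0 3.4 0"

```text
clock: 4.1
position: [0.4764, -0.1107, 0.2761]
ee_rot: [-0.08, 3.141, 0.001]
force: [0.6, 0.1, -3.8]
width: 0.191
gripper_force: 50.0
```

Request:
drive_tool --pt "0 0 0.6 0 0.8 0 0" --pt "0 0 1.2 0 1.8 0 0" --pt "0 0 1.8 0 2.8 0 0" --pt "0 0 2.5 0 3.8 0 0" --pt "0 0 3.2 0 4.7 0 0"

```text
clock: 4.6
position: [0.4755, 0.0792, 0.2742]
ee_rot: [0.522, -3.096, -0.001]
force: [0.6, -0.1, -3.6]
width: 0.19
gripper_force: 50.0
```

```bash
python3 - <<'E'
from h import *
a=grab('top','t1')['pixels'];b=grab('side','s1')['pixels']
m=np.hstack([cv2.resize(a[:,:],None,fx=.625,fy=.625),cv2.resize(b,None,fx=.625,fy=.625)])
c=np.hstack([cv2.resize(a[100:260,180:340],(400,340)),cv2.resize(b[20:180,230:390],(400,340))])
cv2.imwrite('pics/v1.png',np.vstack([m,c])[:,:,::-1]);print(arm.observe()['position'])
E
```

```text
[0.47545523 0.08314554 0.27396043]
```

View pics/v1.png

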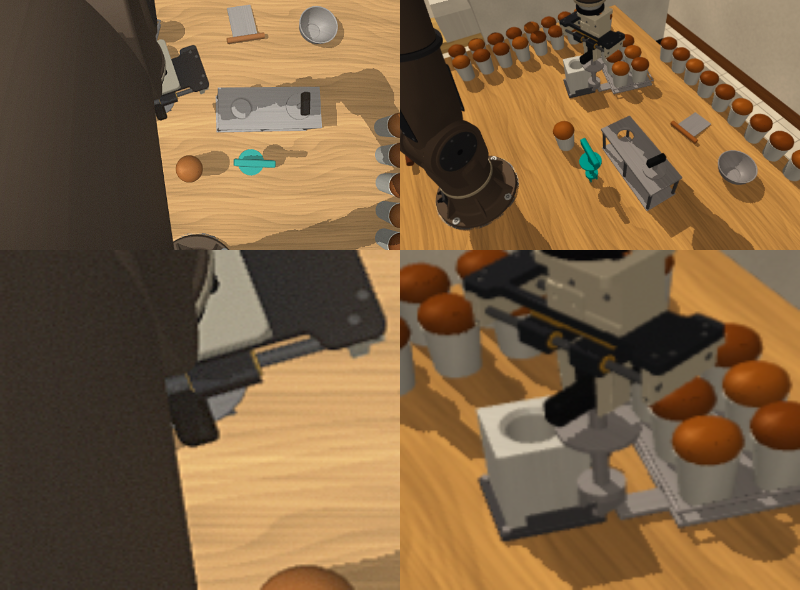

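The held key hangs upright in the grip, with its foot above rim height. The arm hides the key in the top view, so I'll use the side view over the well.

Request:
drive_tool --pt "0 0 0 0.1 1.0 0 0" --pt "0 0 0 0.2 2.0 0 0" --pt "0 0 0 0.3 3.0 0 0" --pt "0 0 0 0.34 4.0 0 0" --pt "0 0 0 0.34 4.48 0 0"

```text
clock: 5.2
position: [0.489, 0.2601, 0.2738]
ee_rot: [0.522, -3.096, -0.002]
force: [0.2, 1.2, -3.5]
width: 0.196
gripper_force: 50.0
```

Request:
drive_tool --pt "0 0 0 0 0 0 0" --pt "0 0 0 0 0 0 0"

```text
clock: 5.4
position: [0.4899, 0.2553, 0.274]
ee_rot: [0.516, -3.097, 0.002]
force: [0.8, -0.7, -3.7]
width: 0.193
gripper_force: 50.0
```

```bash
python3 - <<'E'
from h import *
a=grab('top','t2')['pixels'];b=grab('side','s2')['pixels']
c=np.hstack([cv2.resize(a[90:240,80:230],(300,300)),cv2.resize(b[25:145,220:340],(500,500),interpolation=cv2.INTER_CUBIC)[:,:]][1:])
e=cv2.resize(a[90:240,80:230],(300,500))
cv2.imwrite('pics/v2.png',np.hstack([c,e])[:,:,::-1])
p=arm.observe()['position'];print(p)
d=load('s2');o=p[2]+.019-.142
for h in(0,.02,.03,.094,.1):print(h,proj(d,[p[0],p[1],o+h]), [ (q-[220,25])*500/120 for q in [proj(d,[p[0],p[1],o+h])]])
E
```

```text
[0.49039727 0.2543245  0.27448991]
0 [281.79584396  92.41032711] [array([257.48268315, 280.87636294])]
0.02 [281.04399136  85.44957678] [array([254.34996402, 251.87323658])]
0.03 [280.66005266  81.89457529] [array([252.75021941, 237.06073036])]
0.094 [278.06761182  57.88248612] [array([241.9483826 , 137.01035883])]
0.1 [277.81186965  55.51296421] [array([240.8827902 , 127.13735086])]
```

View pics/v2.png

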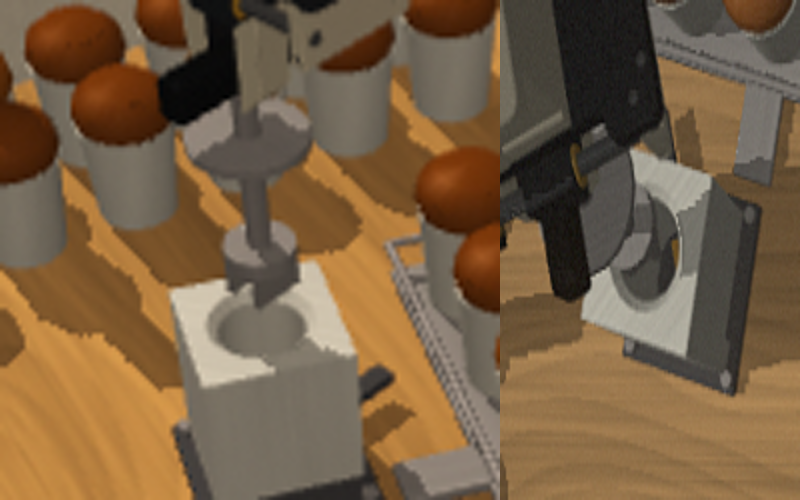

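The side crop shows the hub at about (261,245) and the well rim centred at (257,322). The key axis sits ≈7 crop px right of the calibration's prediction. I'll let the arm settle and measure again.

Request:
drive_tool --pt "0 0 0 0 0 0 0" --pt "0 0 0 0 0 0 0" --pt "0 0 0 0 0 0 0" --pt "0 0 0 0 0 0 0" --pt "0 0 0 0 0 0 0"

```text
clock: 6.0
position: [0.4903, 0.256, 0.2748]
ee_rot: [-0.516, 3.099, 0.0]
force: [0.2, -0.3, -2.8]
width: 0.191
gripper_force: 50.0
```

```bash
python3 - <<'E'
from h import *
from scipy.spatial.transform import Rotation as Ro
o=arm.observe();print(o['position'],o['dq'].round(3),o['ee_rot'])
d=grab('side','s3');b=d['pixels']
f=6;x0,y0=235,35
c=cv2.resize(b[y0:y0+95,x0:x0+100],None,fx=f,fy=f,interpolation=cv2.INTER_CUBIC).copy()
o=arm.observe();p=o['position'];print(p);og=p[2]+.019-.142
def dr(cx,cy,z,r,col):
    q=np.array([(proj(d,[cx+r*np.cos(t),cy+r*np.sin(t),z])-[x0,y0]+.5)*f for t in np.linspace(0,6.28,60)])
    cv2.polylines(c,[q.round().astype(int)],True,col,1)
dr(p[0],p[1],og+.094,.034,(255,0,0));dr(p[0],p[1],og+.03,.0205,(255,0,0));dr(p[0],p[1],og+.02,.0205,(255,0,0))
dr(.489,.263,.12,.0285,(0,255,0))
cv2.imwrite('pics/v3.png',c[:,:,::-1])
E
```

```text
[0.49032208 0.25596533 0.27479125] [-0.001  0.    -0.    -0.     0.001  0.     0.   ] [-5.15951716e-01  3.09889204e+00  1.52169535e-04]
[0.49032002 0.2559859  0.27476542]
```

View pics/v3.png

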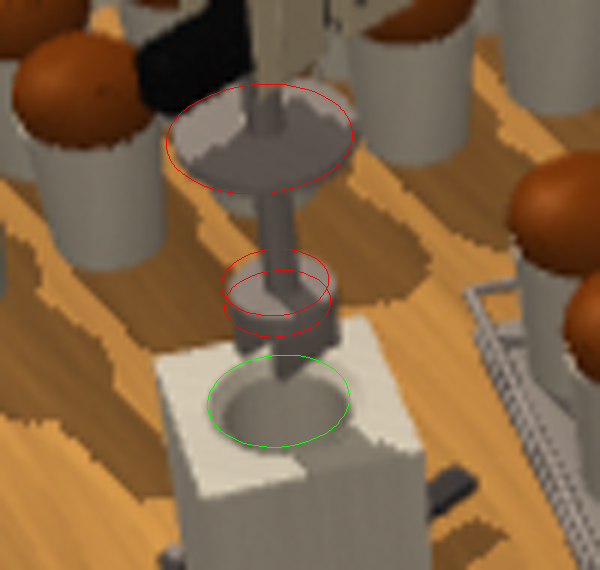

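The held key and the predicted rim (0.489, 0.263) show the same ≈5 px image bias, so that target holds. I'm centring on it and then lowering in stages.

Request:
drive_tool --pt "0 0 0 -0.03 0.17 0 0" --pt "0 0 0 -0.03 0.17 0 0" --pt "0 0 0 -0.03 0.17 -0.4 0" --pt "0 0 0 -0.03 0.17 -0.8 0" --pt "0 0 0 -0.03 0.17 -0.8 0"

```text
clock: 6.55
position: [0.4878, 0.2625, 0.2408]
ee_rot: [0.516, -3.095, 0.002]
force: [0.5, -0.3, -3.4]
width: 0.192
gripper_force: 50.0
```

Request:
drive_tool --pt "0 0 0 0 0 -0.15 0" --pt "0 0 0 0 0 -0.3 0" --pt "0 0 0 0 0 -0.45 0" --pt "0 0 0 0 0 -0.6 0" --pt "0 0 0 0 0 -0.6 0"

```text
clock: 7.05
position: [0.4887, 0.2626, 0.2179]
ee_rot: [0.516, -3.098, 0.001]
force: [-0.2, -0.4, -3.6]
width: 0.193
gripper_force: 50.0
```

Request:
drive_tool --pt "0 0 0 0 0 -0.3 0" --pt "0 0 0 0 0 -0.6 0" --pt "0 0 0 0 0 -0.9 0" --pt "0 0 0 0 0 -1.1 0" --pt "0 0 0 0 0 -1.1 0"

```text
clock: 7.55
position: [0.4883, 0.2623, 0.1731]
ee_rot: [0.516, -3.096, 0.002]
force: [-0.4, -0.9, -3.1]
width: 0.194
gripper_force: 50.0
```

Request:
drive_tool --pt "0 0 0 0 0 -0.1 0" --pt "0 0 0 0 0 -0.2 0" --pt "0 0 0 0 0 -0.3 0" --pt "0 0 0 0 0 -0.3 0"

```text
clock: 7.95
position: [0.4889, 0.2627, 0.1623]
ee_rot: [0.516, -3.098, 0.0]
force: [0.7, -0.0, -3.4]
width: 0.188
gripper_force: 50.0
```

Request:
drive_tool --pt "0 0 0 0 0 -0.1 0" --pt "0 0 0 0 0 -0.2 0" --pt "0 0 0 0 0 -0.3 0" --pt "0 0 0 0 0 -0.36 0" --pt "0 0 0 0 0 -0.36 0"

```text
clock: 8.45
position: [0.4889, 0.2628, 0.1488]
ee_rot: [0.516, -3.099, -0.0]
force: [-2.7, -2.1, 3.8]
width: 0.189
gripper_force: 50.0
```

```bash
python3 - <<'E'
from h import *
o=arm.observe();print({k:np.round(o[k],3) for k in('position','force','ft_torque','clock')})
E
```

```text
{'position': array([0.489, 0.263, 0.149]), 'force': array([-2.658, -2.093,  3.761]), 'ft_torque': array([-0.3  ,  0.683,  0.012]), 'clock': np.float64(8.45)}
```

The collar is on the rim (foot at z ≈ 26 mm, up-force seen). Turning clockwise, i.e. negative about z.

Request:
drive_tool --pt "0 0 -1 0 0 0 0" --pt "0 0 -2 0 0 0 0" --pt "0 0 -3 0 0 0 0" --pt "0 0 -4 0 0 0 0" --pt "0 0 -5 0 0 0 0"

```text
clock: 8.95
position: [0.4896, 0.2635, 0.1488]
ee_rot: [0.171, 3.136, 0.002]
force: [0.4, 0.4, -0.9]
width: 0.191
gripper_force: 50.0
```

Request:
drive_tool --pt "0 0 -1 0 0 0 0" --pt "0 0 -2 0 0 0 0" --pt "0 0 -3 0 0 0 0" --pt "0 0 -4 0 0 0 0" --pt "0 0 -5 0 0 0 0"

```text
clock: 9.45
position: [0.4898, 0.2637, 0.1489]
ee_rot: [0.846, 3.024, 0.003]
force: [0.2, 1.6, 0.6]
width: 0.192
gripper_force: 50.0
```

```bash
python3 - <<'E'
from h import *
o=arm.observe();print({k:np.round(o[k],3) for k in('position','ee_rot','force','ft_torque','joints')})
E
```

```text
{'position': array([0.49 , 0.264, 0.149]), 'ee_rot': array([8.460e-01, 3.024e+00, 3.000e-03]), 'force': array([0.165, 1.602, 0.632]), 'ft_torque': array([ 0.2  , -0.033,  0.208]), 'joints': array([-0.875,  0.414,  0.388,  1.865, -0.196,  0.898,  0.631])}
```

Request:
drive_tool --pt "0 0 -1 0 0 0 0" --pt "0 0 -2 0 0 0 0" --pt "0 0 -3 0 0 0 0" --pt "0 0 -3 0 0 0 0"

```text
clock: 9.85
position: [0.4897, 0.2638, 0.1489]
ee_rot: [1.23, 2.89, 0.003]
force: [0.7, 3.0, 1.2]
width: 0.189
gripper_force: 50.0
```

```bash
python3 - <<'E'
from h import *
o=arm.observe();print({k:np.round(o[k],3) for k in('position','ee_rot','force','ft_torque')})
E
```

```text
{'position': array([0.49 , 0.264, 0.149]), 'ee_rot': array([1.23 , 2.89 , 0.003]), 'force': array([0.659, 2.995, 1.243]), 'ft_torque': array([ 0.449, -0.056, -0.007])}
```

Request:
drive_tool --pt "0 0 -0.7 0 0 0 0" --pt "0 0 -1.4 0 0 0 0" --pt "0 0 -2 0 0 0 0" --pt "0 0 -2 0 0 0 0"

```text
clock: 10.25
position: [0.4898, 0.2637, 0.1489]
ee_rot: [1.474, 2.774, 0.003]
force: [1.1, 2.0, 2.1]
width: 0.192
gripper_force: 50.0
```

```bash
python3 - <<'E'
from h import *
o=arm.observe();print({k:np.round(o[k],3) for k in('position','ee_rot','force','ft_torque')})
E
```

```text
{'position': array([0.49 , 0.264, 0.149]), 'ee_rot': array([1.474, 2.774, 0.003]), 'force': array([1.124, 1.963, 2.095]), 'ft_torque': array([ 0.6  , -0.255,  0.047])}
```

Request:
drive_tool --pt "0 0 -0.5 0 0 0 0" --pt "0 0 -1 0 0 0 0" --pt "0 0 -1 0 0 0 0"

```text
clock: 10.55
position: [0.4899, 0.2636, 0.1489]
ee_rot: [1.591, 2.708, 0.003]
force: [2.9, 3.5, 1.2]
width: 0.189
gripper_force: 50.4
```

```bash
python3 - <<'E'
from h import *
o=arm.observe();print({k:np.round(o[k],3) for k in('position','ee_rot','force','ft_torque')})
d=grab('side','s4');t=grab('top','t4')
a=cv2.resize(d['pixels'][75:165,240:340],(600,540),interpolation=cv2.INTER_CUBIC)
cv2.imwrite('pics/v4.png',np.hstack([a,cv2.resize(t['pixels'][90:225,180:230],(200,540))])[:,:,::-1])
E
```

```text
{'position': array([0.49 , 0.264, 0.149]), 'ee_rot': array([1.591, 2.708, 0.003]), 'force': array([2.907, 3.486, 1.16 ]), 'ft_torque': array([ 0.603, -0.609,  0.847])}
```

View pics/v4.png

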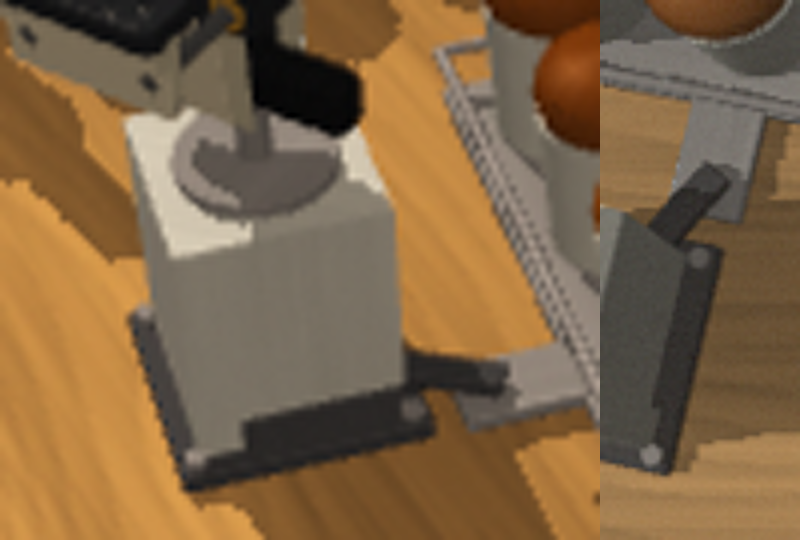

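The collar is seated on the rim, the latch arm lies over the carrier tab, and the torque has risen to 0.85 N m, so it is at the stop. I'll ease back within the fork play, release and rise.

Request:
drive_tool --pt "0 0 0.5 0 0 0 0" --pt "0 0 1 0 0 0 0" --pt "0 0 1 0 0 0 0.3" --pt "0 0 1 0 0 0 0.6" --pt "0 0 1 0 0 0 0.8"

```text
clock: 11.15
position: [0.4887, 0.2621, 0.1479]
ee_rot: [-1.478, -2.771, 0.002]
force: [-0.3, 0.5, -0.6]
width: 0.405
gripper_force: 0.0
```

Request:
drive_tool --pt "0 0 0 0 0 0 0.8" --pt "0 0 0 0 0 0 0.8" --pt "0 0 0 0 0 0 0.8" --pt "0 0 0 0 0 0 0.8" --pt "0 0 0 0 0 0 0.8"

```text
clock: 11.65
position: [0.4891, 0.2629, 0.1483]
ee_rot: [1.477, 2.773, -0.0]
force: [0.3, 0.3, 0.3]
width: 0.79
gripper_force: 0.0
```

Request:
drive_tool --pt "0 0 0 0 0 0.4 0.8" --pt "0 0 0 0 0 0.9 0.8" --pt "0 0 0 0 0 1.5 0.8" --pt "0 0 0 0 0 2.1 0.8" --pt "0 0 0 0 0 2.7 0.8"

```text
clock: 12.15
position: [0.489, 0.2627, 0.2573]
ee_rot: [1.477, 2.773, -0.0]
force: [0.3, -0.2, 0.2]
width: 0.8
gripper_force: 0.0
```

Request:
drive_tool --pt "0 0 0 -0.5 -1 0.3 0.8" --pt "0 0 0 -1 -2 0.3 0.8" --pt "0 0 0 -1.2 -3 0.3 0.8" --pt "0 0 0 -1.2 -3 0.3 0.8" --pt "0 0 0 -1.2 -3 0.3 0.8"

```text
clock: 12.65
position: [0.4411, 0.1424, 0.2688]
ee_rot: [-1.479, -2.771, -0.002]
force: [-0.4, 0.7, 0.1]
width: 0.803
gripper_force: 0.0
```

```bash
python3 - <<'E'
from h import *
d=grab('side','s5');t=grab('top','t5')
cv2.imwrite('pics/v5.png',np.hstack([cv2.resize(d['pixels'][55:165,230:350],(400,400),interpolation=cv2.INTER_CUBIC),cv2.resize(t['pixels'][90:230,90:230],(400,400))])[:,:,::-1])
E
```

```text
(no output)
```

View pics/v5.png

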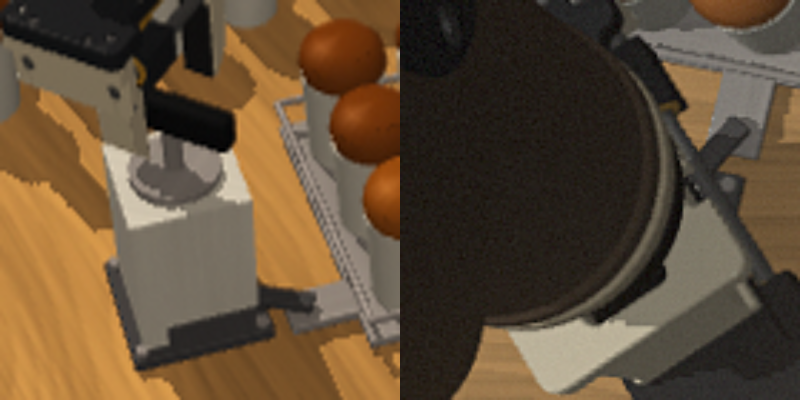

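The key stands seated with its collar on the rim, the arm is over the tab at (310,297), and the raised gripper is clear (wrist force ≈0).

```bash
python3 -c "
from cell import arm
print(arm.observe()['dq'].round(3)); print(arm.sign_off())"
```

```text
[-0.006  0.012 -0.004 -0.005  0.002 -0.     0.001]
the job is handed in; nothing more can be done
None
```

The job is handed in: the fork key is fully home and released in the well, the latch is at its stop over the carrier's tab, and the other T-tool was never touched; sign-off returned no verdict.

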